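Second run of the friction block on the inclined plane

TASK

The friction block has had its run on the broad face. Now turn it onto one of its long narrow faces and set it on the inclined plane, lengthwise across the middle of the track and resting against the uphill side of the two gate pegs, and let go of it; then push the gate lever right over downhill so that the block slides on its own down to the end stop, still on its narrow face. Leave the weight, the beaker and the bin where they stand.

Things in the scene. Friction and masses are not known exactly. Their poses are not given: they have to be found in the camera images.
- block: Friction block: plain brown beech cuboid 66 x 50 x 34 mm, about 0.1 kg. Origin at its centre; x along the 66 mm length, y the 50 mm width, z the 34 mm thickness. Starts loose on the bench on a broad (66 x 50) face, right of the plane's foot. Its long narrow faces are 66 x 34; on one it stands 50 mm tall. Pinched on its two ends (66 mm apart) it can be turned about its length.
- track: White running surface of the inclined plane, fixed at 22 degrees, falling to the robot's right. Origin on the surface at the start gate, mid-width, 150 mm above the bench; x downhill along the slope, y across (away from the robot), z square out of it. Board from x = -160 to +275 mm; side rims from y = +-56 to +-63, 5 mm high. Slippery: the block always slides down by itself unless held.
- gate_line (a point): Point on the running surface midway between the two gate pegs (track origin). With the gate shut the pegs, round steel 8 mm thick, stand 14 mm above the surface 15 mm either side of this point. A block on its narrow face resting against them has its downhill side at track x = -4, its centre at x = -21, z = +25 mm. A small pulley sits beyond the top end, to x = -214, not above z = 18.
- stop_face (a point): Point on the running surface at the uphill face of the end stop, a plate across the foot of the track, 45 mm high, at track x = 260 mm. A block on its narrow face resting against it has its centre 17 mm uphill of the face.
- gate (a joint): Start gate angle, rad: 0 = shut, pegs up; grows as the lever is pushed downhill, to 1.3 = fully over, pegs sunk below the surface (from about 1.0). Over-centre by the lever's own weight: shut, the lever leans 30 degrees uphill of plumb and stays there; pushed past plumb (0.52) it falls over by itself and stays open. Needs less than 1 N at the knob.
- lever_knob (a point): Centre of the black ball knob (24 mm across) on the end of the gate lever: a steel rod 8 mm thick on the near (robot) side of the board, at track y = -100 mm. The lever turns about an axis along track y through track x = 0, z = -20 mm; the knob is 80 mm from that axis, shut at track x = -63, z = +29 mm.
- brass_weight: Bystander: brass weight with a knob, 40 mm wide, 64 mm tall, on the bench near the robot. Origin under its centre.
- beaker: Bystander: glass beaker, 72 mm wide, 90 mm tall, on the bench at the far right. Origin under its centre.
- parts_bin: Bystander: open grey bin 110 x 170 x 55 mm, on the bench left of the robot's front, beside the top end of the inclined plane. Origin under its centre.
Things that resemble listed ones, but are neither listed nor needed, are in the scene too. What is shaped like the block but green is not meant.

How it is judged:
By the outcome, as a careful person would: the job done as asked, in the order asked, and still so for the second after the job is handed in, with the robot touching nothing.
It also fails if it takes over 42 s, if anything falls off the work surface, if the arm or the gripper's body presses on something with over 40 N, if the wrist force passes 120 N, or if a joint passes its speed limit or range.

ROBOT

A 7-joint arm with a two-finger parallel gripper is mounted at the origin on the work surface. World frame = base frame: x ahead of the robot, y to its left, z up, the work surface at z = 0. Lengths are in m, angles in degrees, forces in N, time in s.
With the tool pointing down it reaches from about 0.35 to 0.9 m from the base axis. Payload 8.1 kg.
Tool frame: the origin (TCP) lies midway between the tips of the shut fingers; the grasp point (between the pads) lies 19 mm behind it; z points along the fingers, y is the direction in which the jaws open and shut (so a half turn about z gives the same grasp; the last joint's range is limited). The gripper opens to 85 mm and grips with 20 to 120 N. Pads are 22 mm wide; open, the fingers measure 114 mm over their backs; the gripper's body (76 mm by 85 mm) begins 54 mm behind the grasp point. The pads swing forward as they close: fully open they stand 13 mm farther back than shut.
Start: joints at [67.918, 24.895, 1.432, 90.138, -0.665, 64.973, -4.303], TCP at [0.174, -0.6, 0.231] pointing down, gripper open.
Joint ranges: [-149.89, 149.89], [-25.12, 119.58], [-72.63, 75.52], [4.76, 147.25], [-75.54, 255.54], [6.69, 114.76], [-157.13, 157.13]. Speed limits (degrees/s): [127.2, 127.2, 172.46, 172.46, 180, 180, 180].

INTERFACE

Orientations are given as [roll, pitch, yaw] about the fixed x, y, z axes, in that order (R = Rz(yaw) Ry(pitch) Rx(roll)).
In Python, from rig import * gives the robot as it stands.
- The arm moves only by the shell command python3 -m crank 'ROWS'. ROWS is JSON, a list of rows, each an object with "translation": the shift along the tool's x, y, z in mm, a list of three; "angular": the turn, a rotation vector about the tool's x, y, z in units of 6 degrees (1.0 is 6 degrees), a list of three; "hand": the closure, from 0 (fully open) to 1 (shut). In form: [{"translation": [dx, dy, dz], "angular": [wx, wy, wz], "hand": hand}, ...]. A call has 1 to 8 rows; each row shifts and turns the commanded pose from where the row before left it, along the tool's axes as they then stand; what a row does not reach is not made up. A row lasts 1/10 s, in which the tool goes at most 50 mm and 8.59 degrees, less where a joint would pass 70% of its speed; a pose out of reach is approached as far as the arm can. A call is refused whole if a number of a shift passes 50 or a number of a turn 1, either way. A call with a gripper value outside its range is refused whole. The fingers move at their own pace and stop on an object; the grip force is fixed at half the most. Time passes only in rows, so rows that do not move let the fingers close. It gives the time, the measured TCP pose, the force and the opening at its end, in the units of the state.
- get_obs(): the state, without advancing time (a new reading comes with each control period).
- snapshot(name): name is "side" or "top" or "wrist"; returns the picture (400x640x3 uint8, red, green, blue); there is no depth.
- calibration(name): a dict with "intrinsics" (3x3 intrinsics, pixels), "world_from_camera" (4x4, takes a point from camera to world coordinates); the wrist camera has in their place "mount" (4x4, takes a point from camera to tool coordinates, whose origin is the TCP and whose axes are the flange's). Camera axes: x right, y down, z forward; pixel columns grow to the right and rows downward; lengths in m; the calibration is good to about 2 mm. A picture is of the moment at which its call begins: read the wrist's pose just before it. calibration takes no time and is no camera call.
- hand_in(): hands the job in, once; it reports no verdict.
The state is a dict: "time_s": time; "qpos": joint angles; "qvel": joint speeds; "joint_efforts": joint torques, N m; "position": TCP position; "eef_rot": TCP orientation; "wrist_force": force on the tool from outside, world axes, zero at the start; "torque": the same for the moment, N m; "gripper_width": finger opening in m.
Only numpy, scipy, OpenCV 4.12 (cv2) and the standard library are available. Lean on these libraries where they do the work, as an engineer would, in place of code of your own. Each camera call takes 0.05 s, during which the arm holds its last target.

## Working session

There is one attempt and no reset: what is moved stays moved. The work goes in short steps, Python scripts to look and compute and a shell command to move; the robot and the scene stay as the last step left them, time stands still between calls to the robot, and variables do not carry over. Pictures are saved under pics/ and viewed, and the job is handed in when it is done.

```bash
ls; mkdir -p pics
python3 - <<'E'
from rig import *
import cv2
print(get_obs())
for n in("side","top","wrist"):
    im=snapshot(n); cv2.imwrite(f"pics/{n}0.png",im[:,:,::-1])
    print(n,calibration(n))
E
```

```text
pics
{'time_s': 0.0, 'qpos': array([67.91830944, 24.93783024,  1.43002362, 90.19071963, -0.66615927,
       64.97522   , -4.30156195]), 'qvel': array([ 0.00349185, -0.04072865, -0.02208726, -0.01958606,  0.02797045,
       -0.0090812 , -0.00083126]), 'joint_efforts': array([ 6.71525668e-04, -6.70465708e+01,  1.02583822e+00, -3.16208482e+01,
        1.57843006e-02,  1.25249889e-02,  5.36814753e-05]), 'position': array([ 0.17421261, -0.59967173,  0.23049995]), 'eef_rot': array([-1.79904790e+02,  6.90598611e-03,  1.62005823e+01]), 'wrist_force': array([ 0.37691469, -0.02271471, -0.79021067]), 'torque': array([-0.00928801, -0.01509765, -0.002483  ]), 'gripper_width': 0.08550365112007066}
side {'intrinsics': array([[444.66359719,   0.        , 328.14974916],
       [  0.        , 444.66359719, 203.82470733],
       [  0.        ,   0.        ,   1.        ]]), 'world_from_camera': array([[-0.93909202, -0.1833403 ,  0.29067596,  0.23871368],
       [-0.34301267,  0.44791781, -0.82565849,  0.84536187],
       [ 0.02117754, -0.87507484, -0.48352408,  0.64251752],
       [ 0.        ,  0.    
[... 302 characters left out ...]
99954317, -0.02985488, -0.00470427, -0.01016665],
       [ 0.01035572, -0.19208175, -0.98132429,  1.16397749],
       [ 0.        ,  0.        ,  0.        ,  1.        ]])}
wrist {'intrinsics': array([[316.25888038,   0.        , 320.17757714],
       [  0.        , 316.25888038, 203.35104146],
       [  0.        ,   0.        ,   1.        ]]), 'mount': array([[ 1.55391341e-04, -9.46467365e-01, -3.22799476e-01,
         8.21284469e-02],
       [ 9.99999984e-01,  1.74795497e-04, -3.11242605e-05,
         1.20066853e-03],
       [ 8.58819917e-05, -3.22799466e-01,  9.46467378e-01,
        -1.42114004e-01],
       [ 0.00000000e+00,  0.00000000e+00,  0.00000000e+00,
         1.00000000e+00]])}
```

View pics/side0.png

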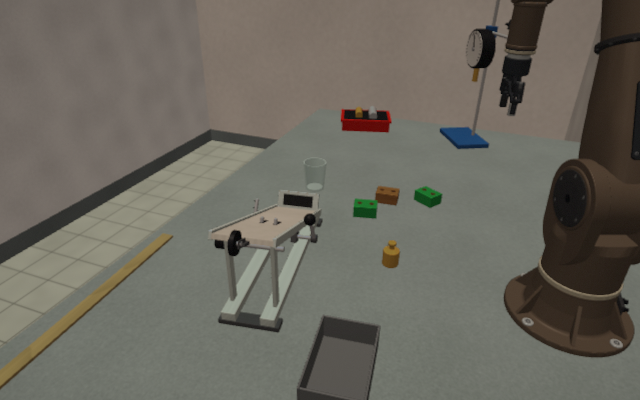

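View pics/top0.png

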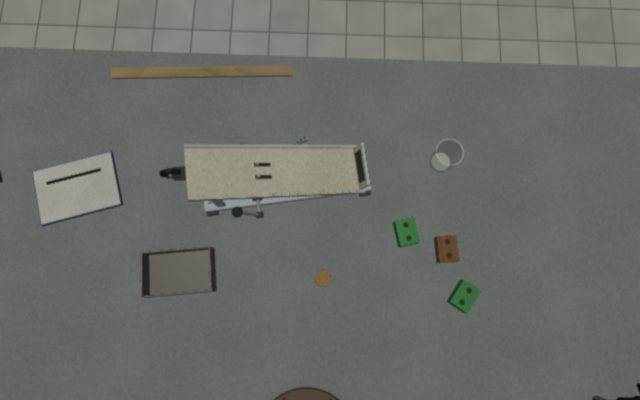

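View pics/wrist0.png

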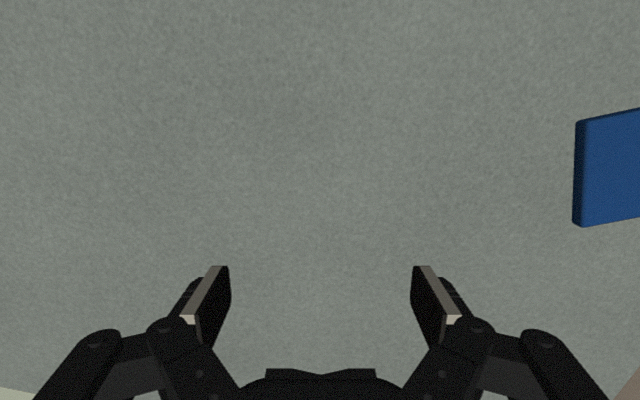

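The brown block is at about (447,248) in the top view, with green lookalikes at (406,232) and (464,296). The track spans roughly (185–370, 145–200), with the pegs near (263,164/177) and the knob at (237,212). Next I'll measure these.

```bash
cat > h.py <<'E'
from rig import *
import cv2, numpy as np
def ray(n,u,v):
    c=calibration(n);K=c["intrinsics"];T=c["world_from_camera"]
    d=T[:3,:3]@np.linalg.solve(K,[u,v,1.]);return T[:3,3],d/np.linalg.norm(d)
def onz(n,u,v,z):
    o,d=ray(n,u,v);return o+d*(z-o[2])/d[2]
def tri(rs):
    A=np.zeros((3,3));b=np.zeros(3)
    for o,d in rs:
        P=np.eye(3)-np.outer(d,d);A+=P;b+=P@o
    p=np.linalg.solve(A,b);return p,[np.linalg.norm((np.eye(3)-np.outer(d,d))@(p-o)) for o,d in rs]
def proj(n,p):
    c=calibration(n);T=np.linalg.inv(c["world_from_camera"]);q=c["intrinsics"]@(T[:3,:3]@p+T[:3,3]);return q[:2]/q[2]
E
python3 - <<'E'
from h import *
t=cv2.imread("pics/top0.png");s=cv2.imread("pics/side0.png")
h=cv2.cvtColor(t,cv2.COLOR_BGR2HSV)
m=cv2.inRange(h,(3,90,40),(16,255,255));m[:, :400]=0
m=cv2.morphologyEx(m,cv2.MORPH_CLOSE,np.ones((7,7)))
for c in cv2.findContours(m,0,2)[0]:
    if cv2.contourArea(c)>80:
        P=np.array([onz("top",*p[0].astype(float),0.034)[:2] for p in c],np.float32)
        print(cv2.contourArea(c),cv2.boundingRect(c),cv2.minAreaRect(P), cv2.boxPoints(cv2.minAreaRect(P)))
cv2.imwrite("pics/tz.png",cv2.resize(t[130:225,155:385],None,fx=3.4,fy=3.4,interpolation=2))
cv2.imwrite("pics/sz.png",cv2.resize(s[170:290,190:340],None,fx=5,fy=5,interpolation=2))
cv2.imwrite("pics/bz.png",cv2.resize(t[205:325,380:500],None,fx=5,fy=5,interpolation=2))
E
```

```text
505.0 (435, 235, 24, 27) ((0.46777603030204773, -0.3398287296295166), (0.06451291590929031, 0.05406235530972481), 5.42032527923584) [[ 0.43311042 -0.3159654 ]
 [ 0.43821722 -0.36978602]
 [ 0.50244164 -0.36369205]
 [ 0.49733484 -0.30987144]]
```

View pics/tz.png

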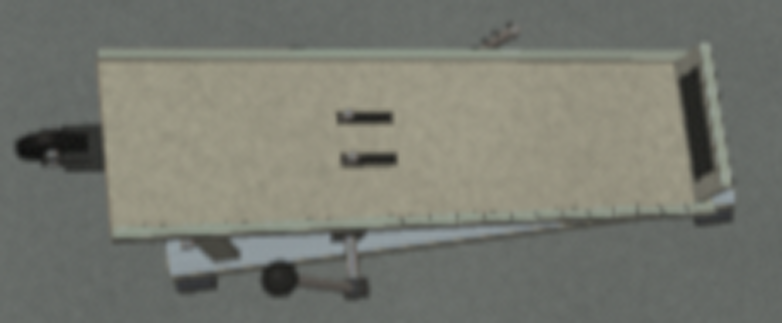

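View pics/sz.png

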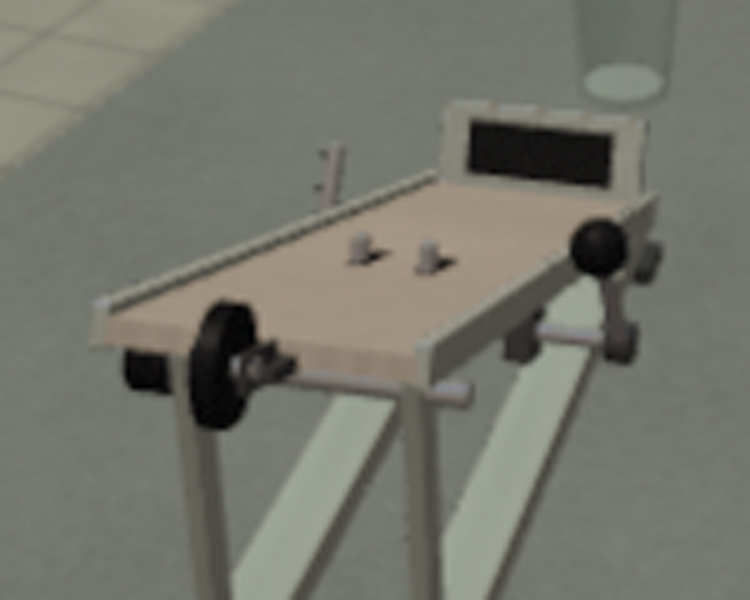

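View pics/bz.png

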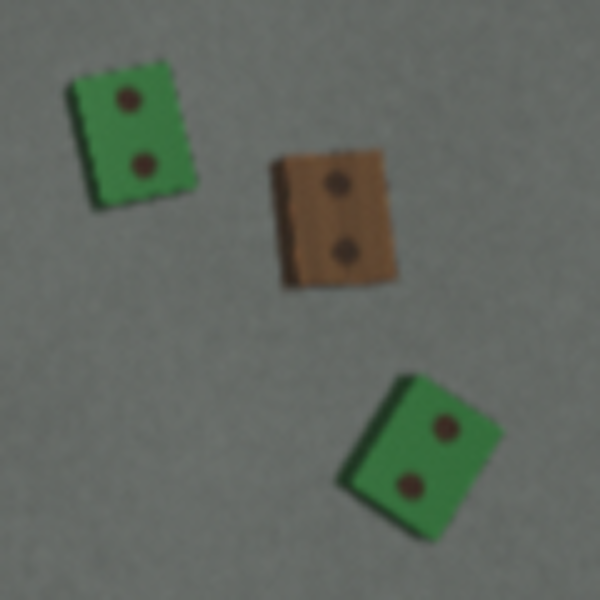

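```bash
cat > fit.py <<'E'
from h import *
from scipy.optimize import least_squares
B=np.array([onz("top",380+u/5,205+v/5,.034) for u,v in[(283,158),(382,150),(398,278),(298,286)]])
print("block",B.mean(0),np.linalg.norm(np.diff(B,axis=0,append=B[:1]),axis=1))
e=(B[0]+B[1]-B[2]-B[3])/2;print("len dir deg",np.degrees(np.arctan2(e[1],e[0])))
a=np.radians(22)
def Rt(yaw):
    Ry=np.array([[np.cos(a),0,np.sin(a)],[0,1,0],[-np.sin(a),0,np.cos(a)]])
    c,s=np.cos(yaw),np.sin(yaw)
    return np.array([[c,-s,0],[s,c,0],[0,0,1]])@Ry
obs=[("top",(155+98/3.4,130+50/3.4),(-160,63,5)),("top",(155+112/3.4,130+239/3.4),(-160,-63,0)),
("top",(155+346/3.4,130+116/3.4),(0,15,14)),("top",(155+350/3.4,130+158/3.4),(0,-15,14)),
("side",(190+362/5,170+236/5),(0,15,14)),("side",(190+430/5,170+244/5),(0,-15,14)),
("top",(155+280/3.4,130+280/3.4),(-63,-100,29)),("side",(190+598/5,170+248/5),(-63,-100,29)),
("side",(190+425/5,170+345/5),(-160,-63,5)),("side",(190+100/5,170+305/5),(-160,63,5))]
def f(p,full=False):
    r=[proj(n,np.array([p[0],p[1],.150])+Rt(p[2])@(np.array(q)/1000))-np.array(uv) for n,uv,q in obs]
    return np.array(r) if full else np.ravel(r)
s=least_squares(f,[.45,.13,-np.pi/2],loss="soft_l1")
P=s.x;O=np.array([P[0],P[1],.15]);R=Rt(P[2])
def tw(*q):return O+R@(np.array(q)/1000)
if __name__=="__main__":
    print("track",P,np.degrees(P[2]));print(f(P,True).round(1))
    print("knob fit",tw(-63,-100,29),"tri",tri([ray(*[o[0]],*o[1]) for o in obs[6:8]]))
    print("block target",tw(-21,0,25),"axis",R[:,1])
E
python3 fit.py
```

```text
block [ 0.46747389 -0.34392914  0.034     ] [0.05050965 0.06437868 0.05046269 0.06426466]
len dir deg 5.418673791303866
track [ 0.62151279  0.13163373 -1.41154366] -80.87549433428181
[[-0.9 -0.2]
 [-1.   0.6]
 [ 0.2 -0.7]
 [ 0.4 -0.5]
 [ 0.2 -1.2]
 [ 0.2 -1.2]
 [-1.2  0.2]
 [ 0.5 -0. ]
 [ 1.5 -0.3]
 [-1.8 -0.9]]
knob fit [0.51523785 0.162723   0.20048855] tri (array([0.51651669, 0.16055701, 0.19874702]), [np.float64(0.0005380912957346592), np.float64(0.0005380912957347171)])
block target [0.61991023 0.14161155 0.18104633] axis [0.98734607 0.15858037 0.        ]
```

```bash
cat > plan.py <<'E'
from fit import *
from scipy.spatial.transform import Rotation as Ro
def cur():
    o=get_obs();return np.array(o["position"]),Ro.from_euler("xyz",o["eef_rot"],degrees=True),o
def tool(yaw,tilt):  # yaw-90 = jaw azimuth; tilt about tool y
    return Ro.from_euler("xyz",[180,0,yaw],degrees=True)*Ro.from_euler("y",tilt,degrees=True)
def rows(p0,R0,p1,R1,n):
    w=(R0.inv()*R1).as_rotvec();out=[]
    for k in range(n):
        Ra=R0*Ro.from_rotvec(w*k/n)
        out.append((Ra.inv().apply((p1-p0)/n)*1000).round(1))
    print(n,"rows ang",(np.degrees(w)/6/n).round(3));print(*[list(map(float,x)) for x in out],sep="\n")
E
python3 - <<'E'
from plan import *
p,Rr,o=cur()
Rg=tool(95.4,45);print(Rg.as_matrix().round(2),Rg.as_euler("xyz",degrees=True))
z=Rg.as_matrix()[:,2];c=np.array([.4675,-.344,.017])
g=c+z*.017;pre=g-z*.10
print(g,pre)
rows(p,Rr,pre,Rg,16)
E
```

```text
block [ 0.46747389 -0.34392914  0.034     ] [0.05050965 0.06437868 0.05046269 0.06426466]
len dir deg 5.418673791303866
[[-0.07  1.   -0.07]
 [ 0.7   0.09  0.7 ]
 [ 0.71  0.   -0.71]] [180.  -45.   95.4]
[ 0.46636874 -0.33203253  0.00497918] [ 0.4730232  -0.4024294   0.07568986]
16 rows ang [ 0.322  0.39  -0.78 ]
[21.4, -6.6, 9.7]
[21.4, -4.5, 10.8]
[21.2, -2.4, 11.7]
[20.8, -0.3, 12.7]
[20.3, 1.8, 13.5]
[19.5, 3.9, 14.2]
[18.5, 6.0, 14.8]
[17.3, 7.9, 15.3]
[15.9, 9.8, 15.7]
[14.4, 11.6, 15.9]
[12.7, 13.2, 16.1]
[10.9, 14.7, 16.1]
[9.0, 16.1, 16.0]
[7.0, 17.3, 15.7]
[4.9, 18.3, 15.4]
[2.8, 19.1, 14.9]
```

```bash
python3 -m crank '[{"translation":[21.4,-6.6,9.7],"angular":[0.32,0.39,-0.78],"hand":0},{"translation":[21.4,-4.5,10.8],"angular":[0.32,0.39,-0.78],"hand":0},{"translation":[21.2,-2.4,11.7],"angular":[0.32,0.39,-0.78],"hand":0},{"translation":[20.8,-0.3,12.7],"angular":[0.32,0.39,-0.78],"hand":0},{"translation":[20.3,1.8,13.5],"angular":[0.32,0.39,-0.78],"hand":0},{"translation":[19.5,3.9,14.2],"angular":[0.32,0.39,-0.78],"hand":0},{"translation":[18.5,6,14.8],"angular":[0.32,0.39,-0.78],"hand":0},{"translation":[17.3,7.9,15.3],"angular":[0.32,0.39,-0.78],"hand":0}]'
python3 - <<'E'
from plan import *
p,Rr,o=cur()
Rg=tool(95.4,45);z=Rg.as_matrix()[:,2];c=np.array([.4675,-.344,.017])
rows(p,Rr,c+z*(-.083),Rg,8);print(o["qpos"].round(1))
E
```

```text
time_s: 0.95
position: [0.3242, -0.5011, 0.1531]
eef_rot: [-171.3, -22.3, 52.6]
wrist_force: [-0.0, 0.0, -0.7]
gripper_width: 0.0853
block [ 0.46747389 -0.34392914  0.034     ] [0.05050965 0.06437868 0.05046269 0.06426466]
len dir deg 5.418673791303866
8 rows ang [ 0.323  0.39  -0.775]
[15.8, 9.8, 15.7]
[14.3, 11.5, 15.9]
[12.7, 13.2, 16.1]
[10.9, 14.7, 16.1]
[9.0, 16.0, 15.9]
[7.0, 17.2, 15.7]
[4.9, 18.2, 15.4]
[2.8, 19.1, 14.9]
[ 70.   38.4 -13.7  83.6  -9.2  75.5  25.9]
```

```bash
python3 -m crank '[{"translation":[15.8,9.8,15.7],"angular":[0.32,0.39,-0.78],"hand":0},{"translation":[14.3,11.5,15.9],"angular":[0.32,0.39,-0.78],"hand":0},{"translation":[12.7,13.2,16.1],"angular":[0.32,0.39,-0.78],"hand":0},{"translation":[10.9,14.7,16.1],"angular":[0.32,0.39,-0.78],"hand":0},{"translation":[9,16,15.9],"angular":[0.32,0.39,-0.78],"hand":0},{"translation":[7,17.2,15.7],"angular":[0.32,0.39,-0.77],"hand":0},{"translation":[4.9,18.2,15.4],"angular":[0.32,0.39,-0.77],"hand":0},{"translation":[2.8,19.1,14.9],"angular":[0.32,0.39,-0.77],"hand":0}]'
cat > wr.py <<'E'
from plan import *
import sys
p,Rr,o=cur()
cv2.imwrite(f"pics/{sys.argv[1]}.png",snapshot("wrist")[:,:,::-1])
Rg=tool(95.4,45);z=Rg.as_matrix()[:,2];c=np.array([.4675,-.344,.017])
rows(p,Rr,c+z*(.017),Rg,8);print(p,o["eef_rot"],o["qpos"].round(1))
E
python3 wr.py w1
```

```text
time_s: 1.75
position: [0.4731, -0.403, 0.0751]
eef_rot: [179.9, -44.9, 95.4]
wrist_force: [0.7, 0.3, 0.3]
gripper_width: 0.0853
block [ 0.46747389 -0.34392914  0.034     ] [0.05050965 0.06437868 0.05046269 0.06426466]
len dir deg 5.418673791303866
8 rows ang [0.002 0.001 0.001]
[0.1, -0.0, 12.5]
[0.1, -0.0, 12.5]
[0.1, -0.0, 12.5]
[0.1, -0.0, 12.5]
[0.1, -0.0, 12.5]
[0.1, -0.0, 12.5]
[0.1, -0.0, 12.5]
[0.1, -0.0, 12.5]
[ 0.47310125 -0.40303941  0.07509415] [179.86886832 -44.93589773  95.44584503] [ 61.   59.9 -25.4  64.9  -7.7  92.4  48.1]
```

View pics/w1.png

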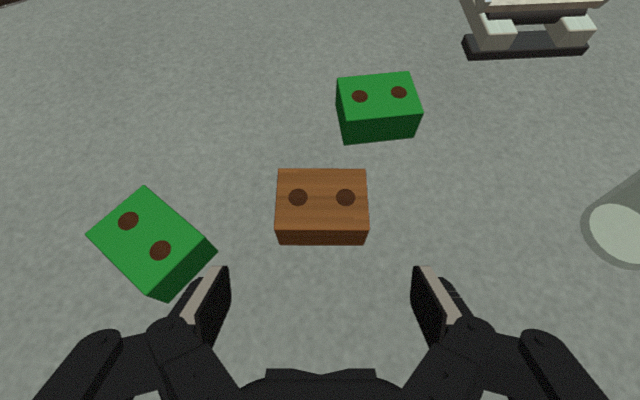

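Run:
```python
from plan import *
p,Rr,o=cur()
c=calibration("wrist");M=c["mount"]
def w(u,v,z):
    d=Rr.apply(M[:3,:3]@np.linalg.solve(c["intrinsics"],[u,v,1.]));q=p+Rr.apply(M[:3,3])
    return (q+d*(z-q[2])/d[2]).round(4)
for a in[(277,244,0),(368,244,0),(275,232,.034),(369,232,.034),(277,169,.034),(366,169,.034)]:print(a,w(*a))
print("green",[w(*a) for a in[(217,250,.034),(146,186,.034),(86,233,.034),(155,286,.034)]])
z=Rr.as_matrix()[:,2];print(z)
```

```text
block [ 0.46747389 -0.34392914  0.034     ] [0.05050965 0.06437868 0.05046269 0.06426466]
len dir deg 5.418673791303866
(277, 244, 0) [ 0.4387 -0.3657  0.    ]
(368, 244, 0) [ 0.5083 -0.3584  0.    ]
(275, 232, 0.034) [ 0.4419 -0.3688  0.034 ]
(369, 232, 0.034) [ 0.5044 -0.3622  0.034 ]
(277, 169, 0.034) [ 0.4351 -0.3195  0.034 ]
(366, 169, 0.034) [ 0.5005 -0.3125  0.034 ]
green [array([ 0.4065, -0.3851,  0.034 ]), array([ 0.3443, -0.3437,  0.034 ]), array([ 0.3172, -0.3826,  0.034 ]), array([ 0.3743, -0.4117,  0.034 ])]
[-0.06990351  0.70833962 -0.70240194]
```

```bash
python3 -m crank '[{"translation":[0.2,0.2,14],"angular":[0,0,0],"hand":0.08},{"translation":[0.2,0.2,14],"angular":[0,0,0],"hand":0.08},{"translation":[0.2,0.2,14],"angular":[0,0,0],"hand":0.08},{"translation":[0.2,0.2,14],"angular":[0,0,0],"hand":0.08},{"translation":[0.2,0.2,14],"angular":[0,0,0],"hand":0.08},{"translation":[0.2,0.2,14],"angular":[0,0,0],"hand":0.08},{"translation":[0.2,0.2,10],"angular":[0,0,0],"hand":0.08},{"translation":[0.2,0.2,7],"angular":[0,0,0],"hand":0.08}]'
python3 wr.py w2
```

```text
time_s: 2.6
position: [0.4676, -0.3304, 0.0048]
eef_rot: [180.0, -44.9, 95.2]
wrist_force: [0.0, 0.3, -0.3]
gripper_width: 0.0791
block [ 0.46747389 -0.34392914  0.034     ] [0.05050965 0.06437868 0.05046269 0.06426466]
len dir deg 5.418673791303866
8 rows ang [ 0.003  0.003 -0.002]
[-0.1, -0.2, -0.1]
[-0.1, -0.2, -0.1]
[-0.1, -0.2, -0.1]
[-0.1, -0.2, -0.1]
[-0.1, -0.2, -0.1]
[-0.1, -0.2, -0.1]
[-0.1, -0.2, -0.1]
[-0.1, -0.2, -0.1]
[ 0.46763267 -0.33044283  0.00484843] [179.98085929 -44.8598647   95.23627817] [ 60.1  60.2 -26.3  77.5  -7.8  79.1  48.3]
```

View pics/w2.png

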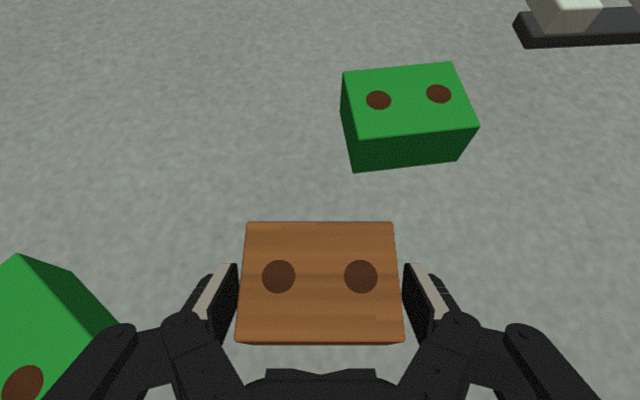

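The block (235–405, 222–345) sits centred between the pads, so I'll close.

```bash
python3 -m crank '[{"translation":[0,0,0],"angular":[0,0,0],"hand":1},{"translation":[0,0,0],"angular":[0,0,0],"hand":1},{"translation":[0,0,0],"angular":[0,0,0],"hand":1},{"translation":[0,0,0],"angular":[0,0,0],"hand":1},{"translation":[0,0,0],"angular":[0,0,0],"hand":1}]'
python3 wr.py w3 >/dev/null
```

```text
time_s: 3.15
position: [0.4681, -0.3313, 0.0056]
eef_rot: [179.9, -44.8, 95.3]
wrist_force: [0.5, -0.6, 1.0]
gripper_width: 0.0649
```

View pics/w3.png

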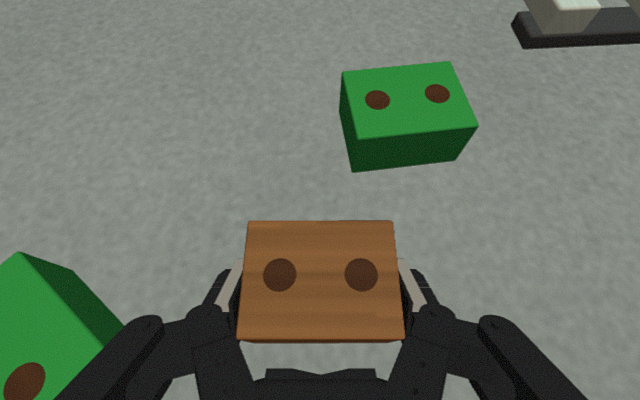

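```bash
cat >> plan.py <<'E'
def wray(p,Rr,u,v,z):
    c=calibration("wrist");M=c["mount"]
    d=Rr.apply(M[:3,:3]@np.linalg.solve(c["intrinsics"],[u,v,1.]));q=p+Rr.apply(M[:3,3])
    return q+d*(z-q[2])/d[2]
E
python3 - <<'E'
from plan import *
p,Rr,o=cur()
A=np.array([wray(p,Rr,*a,.034) for a in[(247,222),(393,222),(406,340),(237,340)]])
c=A.mean(0);print(A.round(4),np.linalg.norm(np.diff(A,axis=0,append=A[:1]),axis=1));c[2]=.017
off=Rr.inv().apply(c-p);print("off tool",off, c)
np.save("off.npy",off)
# block attitude in tool
Rb=Ro.from_matrix(np.eye(3))
up=p+[0,0,.10]
e=A[1]-A[0]+A[2]-A[3];print("len az",np.degrees(np.arctan2(e[1],e[0])))
n=R[:,2]
R1=tool(99.1,-23)
pre=tw(-24,0,95)-R1.apply(off);print("pre",pre)
rows(up,Rr,pre,R1,20)
E
```

```text
block [ 0.46747389 -0.34392914  0.034     ] [0.05050965 0.06437868 0.05046269 0.06426466]
len dir deg 5.418673791303866
[[ 0.4334 -0.3227  0.034 ]
 [ 0.4986 -0.3167  0.034 ]
 [ 0.503  -0.3651  0.034 ]
 [ 0.4389 -0.3709  0.034 ]] [0.06544118 0.04862671 0.06439424 0.0485879 ]
off tool [-0.00088913 -0.00074351 -0.016897  ] [ 0.46847236 -0.34382989  0.017     ]
len az 5.243199555179878
pre [0.6252764  0.11287391 0.23117185]
20 rows ang [ 0.007 -0.565 -0.034]
[19.6, 9.8, 10.6]
[20.2, 9.9, 9.5]
[20.6, 10.0, 8.2]
[21.1, 10.1, 7.0]
[21.4, 10.2, 5.7]
[21.7, 10.2, 4.5]
[21.9, 10.3, 3.2]
[22.0, 10.4, 1.9]
[22.0, 10.5, 0.5]
[22.0, 10.6, -0.8]
[21.8, 10.6, -2.1]
[21.6, 10.7, -3.4]
[21.4, 10.8, -4.6]
[21.0, 10.9, -5.9]
[20.6, 10.9, -7.1]
[20.1, 11.0, -8.4]
[19.5, 11.1, -9.5]
[18.9, 11.1, -10.7]
[18.2, 11.2, -11.8]
[17.4, 11.2, -12.8]
```

```bash
python3 -m crank '[{"translation":[4,0,-4],"angular":[0,0,0],"hand":1},{"translation":[10,0,-10],"angular":[0,0,0],"hand":1},{"translation":[18,0,-18],"angular":[0,0,0],"hand":1},{"translation":[20,0,-20],"angular":[0,0,0],"hand":1},{"translation":[20,0,-20],"angular":[0,0,0],"hand":1},{"translation":[20,0,-20],"angular":[0,0,0],"hand":1},{"translation":[20,0,-20],"angular":[0,0,0],"hand":1},{"translation":[10,0,-10],"angular":[0,0,0],"hand":1}]'
python3 - <<'E'
from plan import *
p,Rr,o=cur();print(p,o["eef_rot"])
cv2.imwrite("pics/w4.png",snapshot("wrist")[:,:,::-1])
off=np.load("off.npy");R1=tool(99.1,-23)
pre=tw(-24,0,95)-R1.apply(off);print("pre",pre)
rows(p,Rr,pre,R1,20)
E
```

```text
time_s: 4.0
position: [0.4686, -0.3306, 0.1816]
eef_rot: [179.7, -44.7, 95.5]
wrist_force: [0.6, -0.6, -1.1]
gripper_width: 0.0652
block [ 0.46747389 -0.34392914  0.034     ] [0.05050965 0.06437868 0.05046269 0.06426466]
len dir deg 5.418673791303866
[ 0.46861114 -0.33061444  0.18161215] [179.69057988 -44.67913535  95.45962473]
pre [0.6252764  0.11287391 0.23117185]
20 rows ang [ 0.008 -0.564 -0.033]
[16.9, 9.8, 13.3]
[17.6, 9.9, 12.3]
[18.3, 10.0, 11.2]
[18.9, 10.1, 10.1]
[19.4, 10.1, 8.9]
[19.9, 10.2, 7.8]
[20.3, 10.3, 6.6]
[20.6, 10.4, 5.4]
[20.8, 10.4, 4.1]
[21.0, 10.5, 2.9]
[21.1, 10.6, 1.6]
[21.1, 10.7, 0.4]
[21.1, 10.7, -0.9]
[20.9, 10.8, -2.1]
[20.7, 10.9, -3.4]
[20.5, 10.9, -4.6]
[20.1, 11.0, -5.8]
[19.7, 11.1, -7.0]
[19.2, 11.1, -8.1]
[18.7, 11.2, -9.3]
```

View pics/w4.png

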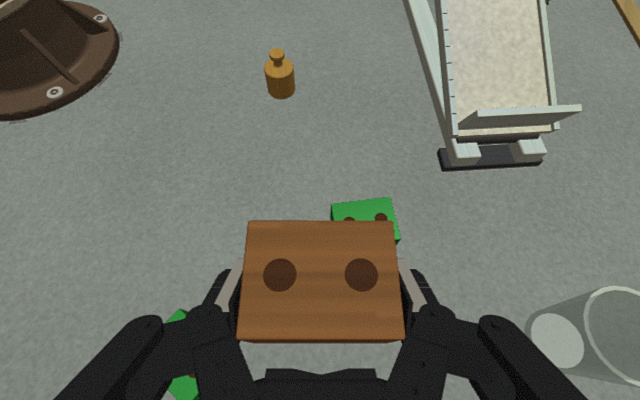

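The block is held steady: its outline (237–406, 222–340) matches the one before the lift. On to the turn and transit.

```bash
python3 -m crank '[{"translation":[16.9,9.8,13.3],"angular":[0,-0.56,-0.03],"hand":1},{"translation":[17.6,9.9,12.3],"angular":[0,-0.56,-0.03],"hand":1},{"translation":[18.3,10,11.2],"angular":[0,-0.56,-0.03],"hand":1},{"translation":[18.9,10.1,10.1],"angular":[0,-0.56,-0.03],"hand":1},{"translation":[19.4,10.1,8.9],"angular":[0,-0.56,-0.03],"hand":1},{"translation":[19.9,10.2,7.8],"angular":[0,-0.56,-0.03],"hand":1},{"translation":[20.3,10.3,6.6],"angular":[0,-0.56,-0.03],"hand":1},{"translation":[20.6,10.4,5.4],"angular":[0,-0.56,-0.03],"hand":1}]'
python3 -m crank '[{"translation":[20.8,10.4,4.1],"angular":[0,-0.56,-0.03],"hand":1},{"translation":[21,10.5,2.9],"angular":[0,-0.56,-0.03],"hand":1},{"translation":[21.1,10.6,1.6],"angular":[0,-0.56,-0.03],"hand":1},{"translation":[21.1,10.7,0.4],"angular":[0,-0.56,-0.03],"hand":1},{"translation":[21.1,10.7,-0.9],"angular":[0,-0.56,-0.03],"hand":1},{"translation":[20.9,10.8,-2.1],"angular":[0,-0.56,-0.03],"hand":1}]'
python3 - <<'E'
from plan import *
p,Rr,o=cur();print(p,o["eef_rot"],o["qpos"].round(0))
off=np.load("off.npy");R1=tool(99.1,-23)
pre=tw(-24,0,95)-R1.apply(off)
rows(p,Rr,pre,R1,6)
E
```

```text
time_s: 4.85
position: [0.5308, -0.1523, 0.198]
eef_rot: [179.2, -17.8, 96.7]
wrist_force: [-0.3, -0.6, -0.2]
gripper_width: 0.0652
time_s: 5.45
position: [0.5787, -0.0198, 0.2141]
eef_rot: [179.1, 2.4, 97.5]
wrist_force: [0.5, 0.2, -1.4]
gripper_width: 0.0654
block [ 0.46747389 -0.34392914  0.034     ] [0.05050965 0.06437868 0.05046269 0.06426466]
len dir deg 5.418673791303866
[ 0.57871987 -0.01979013  0.21407794] [179.08210658   2.37212648  97.48031534] [ 14.  23. -25.  98.  14.  61.  -9.]
6 rows ang [ 0.015 -0.573 -0.049]
[20.8, 10.6, -3.5]
[20.5, 10.7, -4.8]
[20.1, 10.8, -6.0]
[19.6, 10.9, -7.2]
[19.1, 11.0, -8.4]
[18.5, 11.1, -9.6]
```

```bash
python3 -m crank '[{"translation":[20.8,10.6,-3.5],"angular":[0.02,-0.57,-0.05],"hand":1},{"translation":[20.5,10.7,-4.8],"angular":[0.02,-0.57,-0.05],"hand":1},{"translation":[20.1,10.8,-6],"angular":[0.02,-0.57,-0.05],"hand":1},{"translation":[19.6,10.9,-7.2],"angular":[0.02,-0.57,-0.05],"hand":1},{"translation":[19.1,11,-8.4],"angular":[0.02,-0.57,-0.05],"hand":1},{"translation":[18.5,11.1,-9.6],"angular":[0.02,-0.57,-0.05],"hand":1},{"translation":[0,0,0],"angular":[0,0,0],"hand":1}]'
python3 - <<'E'
from plan import *
p,Rr,o=cur();print(p,o["eef_rot"],o["qpos"].round(0))
off=np.load("off.npy");R1=tool(99.1,-23)
print("err",Rr.inv().apply(tw(-24,0,95)-R1.apply(off)-p),(Rr.inv()*R1).as_rotvec(degrees=True))
s=snapshot("side")[:,:,::-1];w=snapshot("wrist")[:,:,::-1]
cv2.imwrite("pics/s5.png",cv2.resize(s[120:300,180:400],None,fx=3.3,fy=3.3,interpolation=2));cv2.imwrite("pics/w5.png",w)
cv2.imwrite("pics/s5raw.png",s)
E
```

```text
time_s: 6.15
position: [0.6245, 0.119, 0.2298]
eef_rot: [-179.7, 22.7, 99.7]
wrist_force: [-0.3, 0.3, -1.3]
gripper_width: 0.0653
block [ 0.46747389 -0.34392914  0.034     ] [0.05050965 0.06437868 0.05046269 0.06426466]
len dir deg 5.418673791303866
[0.62449928 0.11896434 0.22981461] [-179.68700394   22.66306618   99.747482  ] [-14.  31. -21.  86.  32.  77. -35.]
err [-0.00618341 -0.00025917  0.00111252] [-0.06175414 -0.33529875  0.5976701 ]
```

View pics/s5.png

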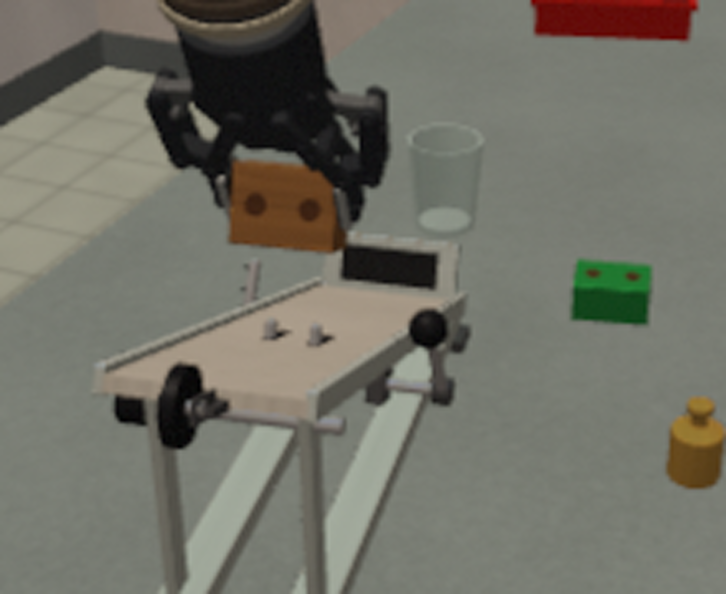

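View pics/w5.png

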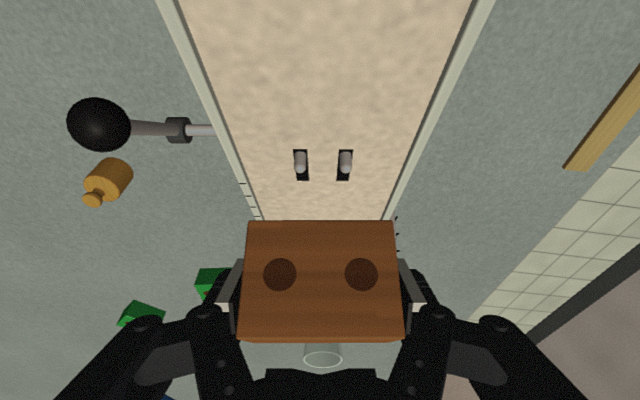

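Run:
```python
from plan import *
p,Rr,o=cur()
w=cv2.imread("pics/w5.png");c=calibration("wrist");M=c["mount"];K=c["intrinsics"]
def pj(q):
    t=Rr.inv().apply(q-p);t=M[:3,:3].T@(t-M[:3,3]);t=K@t;return t[:2]/t[2]
z=w[120:220,180:460].copy();z=cv2.resize(z,None,fx=2.8,fy=2.8,interpolation=2)
for x,y,h in[(0,15,0),(0,-15,0),(0,15,14),(0,-15,14),(0,56,0),(0,-56,0),(-40,56,0),(-40,-56,0),(-30,56,0),(-30,-56,0)]:
    u=pj(tw(x,y,h));print((x,y,h),u.round(1));cv2.circle(z,tuple(int(a) for a in ((u-[180,120])*2.8)),2,(0,0,255) if h==0 else (255,0,0),-1)
cv2.imwrite("pics/w5z.png",z)
```

```text
block [ 0.46747389 -0.34392914  0.034     ] [0.05050965 0.06437868 0.05046269 0.06426466]
len dir deg 5.418673791303866
(0, 15, 0) [344.4 149.8]
(0, -15, 0) [298.9 149.6]
(0, 15, 14) [345.1 167.8]
(0, -15, 14) [298.2 167.6]
(0, 56, 0) [406.7 150.1]
(0, -56, 0) [236.7 149.4]
(-40, 56, 0) [424.7 106.4]
(-40, -56, 0) [219.4 105.6]
(-30, 56, 0) [419.5 118.9]
(-30, -56, 0) [224.4 118.2]
```

View pics/w5z.png

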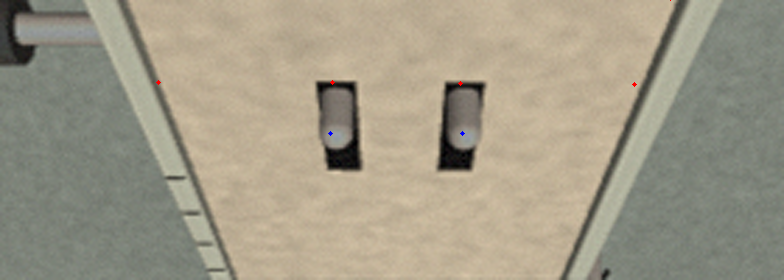

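Run:
```python
from plan import *
p,Rr,o=cur()
off=np.load("off.npy");R1=tool(99.1,-23)
a=tw(-23,0,95)-R1.apply(off);rows(p,Rr,a,R1,1)
b=tw(-23,0,28)-R1.apply(off);rows(a,R1,b,R1,7)
```

```text
block [ 0.46747389 -0.34392914  0.034     ] [0.05050965 0.06437868 0.05046269 0.06426466]
len dir deg 5.418673791303866
1 rows ang [-0.031 -0.04   0.041]
[-1.3, 0.3, 0.2]
7 rows ang [0. 0. 0.]
[6.8, -0.0, 6.8]
[6.8, -0.0, 6.8]
[6.8, -0.0, 6.8]
[6.8, -0.0, 6.8]
[6.8, -0.0, 6.8]
[6.8, -0.0, 6.8]
[6.8, -0.0, 6.8]
```

```bash
python3 -m crank '[{"translation":[-1.3,0.3,0.2],"angular":[-0.03,-0.04,0.04],"hand":1},{"translation":[6.8,0,6.8],"angular":[0,0,0],"hand":1},{"translation":[6.8,0,6.8],"angular":[0,0,0],"hand":1},{"translation":[6.8,0,6.8],"angular":[0,0,0],"hand":1},{"translation":[6.8,0,6.8],"angular":[0,0,0],"hand":1},{"translation":[6.8,0,6.8],"angular":[0,0,0],"hand":1},{"translation":[6.8,0,6.8],"angular":[0,0,0],"hand":1},{"translation":[6.8,0,6.8],"angular":[0,0,0],"hand":1}]'
cat > chk.py <<'E'
from plan import *
import sys
n=sys.argv[1]
s=snapshot("side")[:,:,::-1];w=snapshot("wrist")[:,:,::-1]
p,Rr,o=cur();off=np.load("off.npy");R1=tool(99.1,-23)
bc=p+Rr.apply(off);print("block in track mm",(R.T@(bc-O)*1000).round(1),"rot err",(Rr.inv()*R1).as_rotvec(degrees=True).round(2),"F",o["wrist_force"].round(1),o["time_s"],o["gripper_width"])
cv2.imwrite(f"pics/s{n}.png",cv2.resize(s[120:300,180:400],None,fx=3.3,fy=3.3,interpolation=2));cv2.imwrite(f"pics/w{n}.png",w)
E
python3 chk.py 6
```

```text
time_s: 7.05
position: [0.6221, 0.1361, 0.1688]
eef_rot: [179.9, 23.0, 98.9]
wrist_force: [-0.1, 0.2, -1.4]
gripper_width: 0.0653
block [ 0.46747389 -0.34392914  0.034     ] [0.05050965 0.06437868 0.05046269 0.06426466]
len dir deg 5.418673791303866
block in track mm [-22.2   0.3  28.2] rot err [-0.    0.05 -0.12] F [-0.1  0.3 -0.6] 7.15 0.06540235423571111
```

View pics/s6.png

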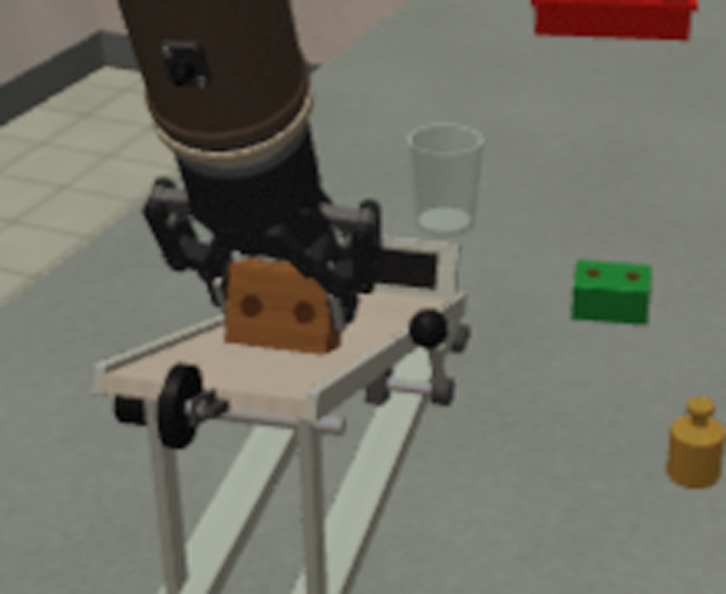

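View pics/w6.png

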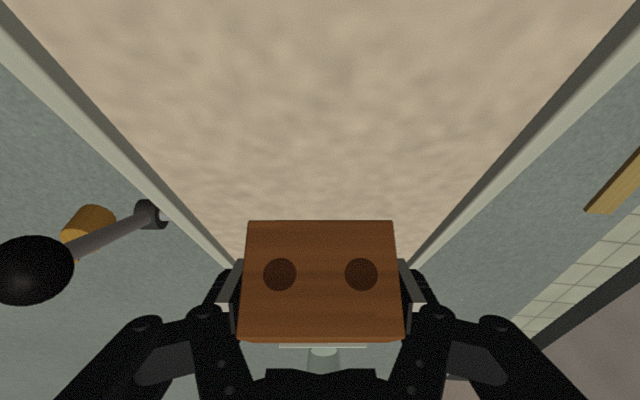

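```bash
for i in 1 ; do python3 -m crank '[{"translation":[0.7,0,0.7],"angular":[0,0,0],"hand":1},{"translation":[0.7,0,0.7],"angular":[0,0,0],"hand":1},{"translation":[0,0,0],"angular":[0,0,0],"hand":1}]'; done; python3 chk.py 7
```

```text
time_s: 7.45
position: [0.6222, 0.1364, 0.168]
eef_rot: [179.9, 23.0, 98.9]
wrist_force: [-0.1, -0.4, -0.7]
gripper_width: 0.0653
block [ 0.46747389 -0.34392914  0.034     ] [0.05050965 0.06437868 0.05046269 0.06426466]
len dir deg 5.418673791303866
block in track mm [-22.2   0.6  27.6] rot err [ 0.06  0.01 -0.21] F [ 0.4 -0.8 -0.1] 7.55 0.06522413115950158
```

```bash
python3 -m crank '[{"translation":[0.5,0,0.5],"angular":[0,0,0],"hand":1},{"translation":[0.5,0,0.5],"angular":[0,0,0],"hand":1},{"translation":[0,0,0],"angular":[0,0,0],"hand":1}]';python3 chk.py 8; python3 -m crank '[{"translation":[0.4,0,0.4],"angular":[0,0,0],"hand":1},{"translation":[0,0,0],"angular":[0,0,0],"hand":1}]';  python3 chk.py 9
```

```text
time_s: 7.85
position: [0.6225, 0.136, 0.1676]
eef_rot: [179.8, 23.1, 98.8]
wrist_force: [-0.7, -2.3, 5.2]
gripper_width: 0.0653
block [ 0.46747389 -0.34392914  0.034     ] [0.05050965 0.06437868 0.05046269 0.06426466]
len dir deg 5.418673791303866
block in track mm [-21.8   0.9  27.3] rot err [ 0.09  0.09 -0.26] F [-0.1 -1.9  6.2] 7.95 0.06533321457733197
time_s: 8.15
position: [0.6226, 0.1359, 0.1676]
eef_rot: [179.8, 23.1, 98.8]
wrist_force: [-1.5, -3.2, 9.6]
gripper_width: 0.0654
block [ 0.46747389 -0.34392914  0.034     ] [0.05050965 0.06437868 0.05046269 0.06426466]
len dir deg 5.418673791303866
block in track mm [-21.7   1.   27.3] rot err [ 0.1   0.13 -0.28] F [-1.2 -2.7  8. ] 8.25 0.06505789773608879
```

View pics/s9.png

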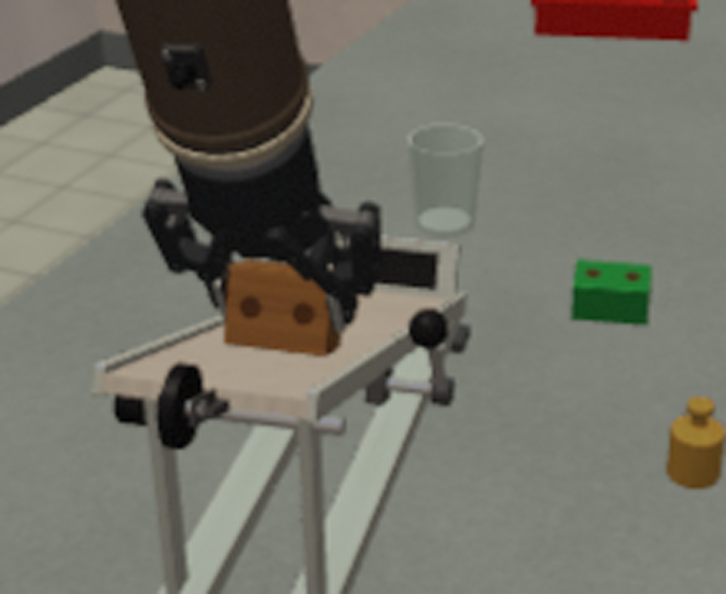

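```bash
python3 -m crank '[{"translation":[-0.3,0,-0.3],"angular":[0,0,0],"hand":1},{"translation":[0,0,0],"angular":[0,0,0],"hand":0.12},{"translation":[0,0,0],"angular":[0,0,0],"hand":0.12},{"translation":[0,0,0],"angular":[0,0,0],"hand":0.12},{"translation":[0,0,0],"angular":[0,0,0],"hand":0.12}]';python3 chk.py 10
```

```text
time_s: 8.75
position: [0.6219, 0.1371, 0.1662]
eef_rot: [179.9, 23.0, 98.9]
wrist_force: [0.4, 0.1, -0.8]
gripper_width: 0.0752
block [ 0.46747389 -0.34392914  0.034     ] [0.05050965 0.06437868 0.05046269 0.06426466]
len dir deg 5.418673791303866
block in track mm [-22.3   0.5  25.7] rot err [ 0.04  0.01 -0.17] F [-0.  -0.5  0.4] 8.85 0.07478430842947205
```

View pics/w10.png

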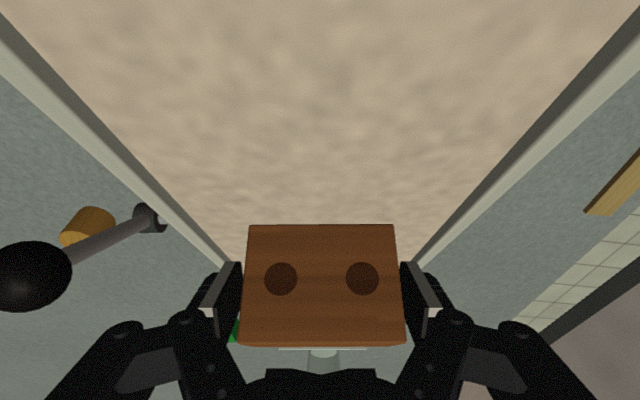

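View pics/s10.png

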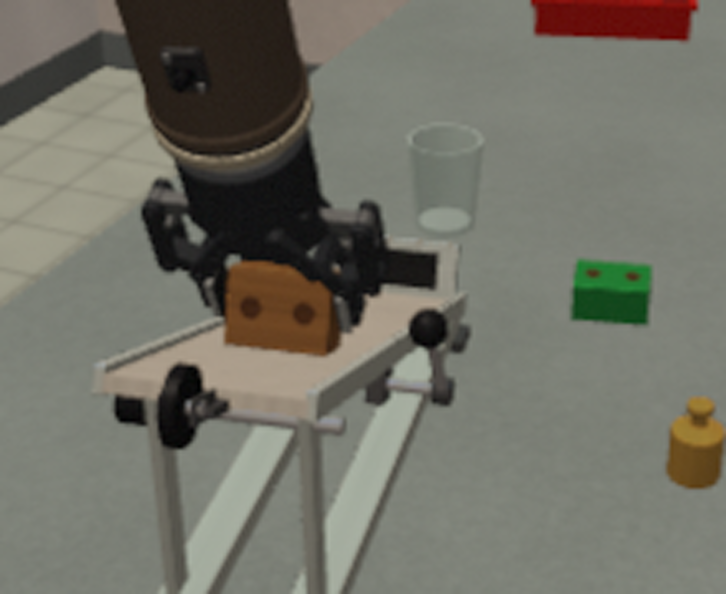

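```bash
python3 -m crank '[{"translation":[0,0,-4],"angular":[0,0,0],"hand":0.12},{"translation":[0,0,-8],"angular":[0,0,0],"hand":0.12},{"translation":[0,0,-14],"angular":[0,0,0],"hand":0.12},{"translation":[0,0,-20],"angular":[0,0,0],"hand":0.12},{"translation":[0,0,-20],"angular":[0,0,0],"hand":0.12},{"translation":[0,0,-20],"angular":[0,0,0],"hand":0.12},{"translation":[0,0,-20],"angular":[0,0,0],"hand":0.12}]';python3 chk.py 11
```

```text
time_s: 9.55
position: [0.6152, 0.1789, 0.2661]
eef_rot: [179.8, 23.0, 98.9]
wrist_force: [-0.7, -0.7, -0.7]
gripper_width: 0.0752
block [ 0.46747389 -0.34392914  0.034     ] [0.05050965 0.06437868 0.05046269 0.06426466]
len dir deg 5.418673791303866
block in track mm [-101.2    1.4  103.2] rot err [ 0.36 -0.17 -0.18] F [-0.   0.6  0.4] 9.65 0.07524602681045171
```

View pics/w11.png

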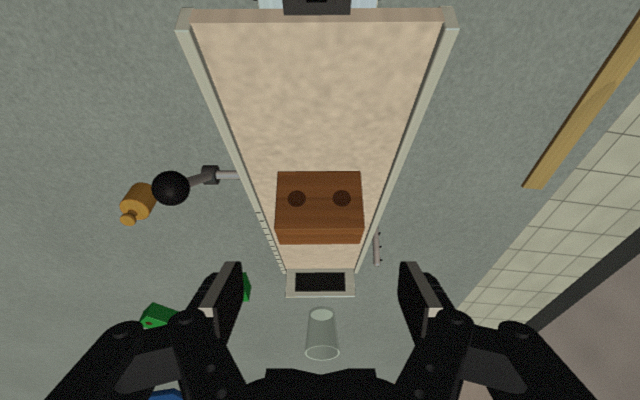

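View pics/s11.png

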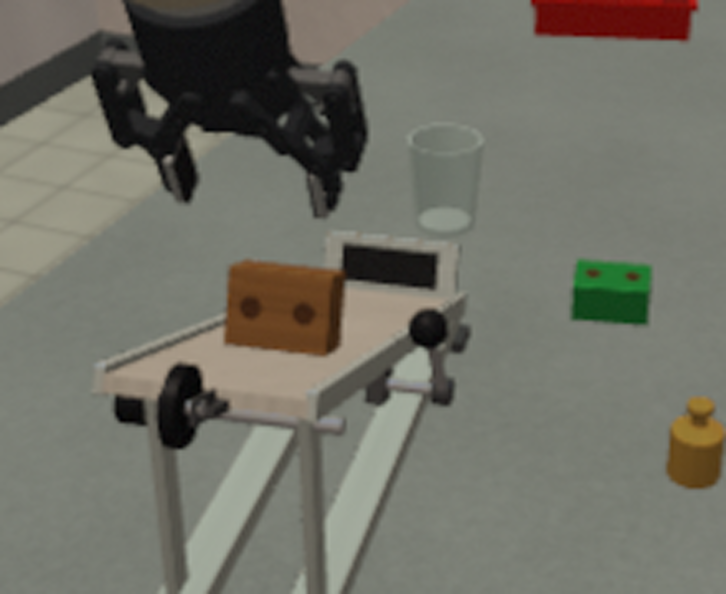

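Run:
```python
from plan import *
p,Rr,o=cur()
print("knob",tw(-63,-100,29),"axis",tw(0,-100,-20),"rim",tw(-95,-63,0))
R1=tool(99.1,0)
# horizontal downhill dir
d=np.array([R[0,0],R[1,0],0]);d/=np.linalg.norm(d);print("d",d)
K=np.array([.516,.1615,.1995])-R[:,1]*.005
a=K-d*.055;a[2]=.30
b=a.copy();b[2]=.185
print(a,b)
rows(p,Rr,a,R1,6);rows(a,R1,b,R1,5);print(R1.inv().apply(d))
```

```text
block [ 0.46747389 -0.34392914  0.034     ] [0.05050965 0.06437868 0.05046269 0.06426466]
len dir deg 5.418673791303866
knob [0.51523785 0.162723   0.20048855] axis [0.52159008 0.12317302 0.13145632] rim [0.54534184 0.20861104 0.18558763]
d [ 0.15858037 -0.98734607  0.        ]
[0.50234135 0.21501113 0.3       ] [0.50234135 0.21501113 0.185     ]
6 rows ang [ 0.011  0.634 -0.003]
[5.8, -17.8, -8.4]
[6.4, -17.8, -8.0]
[6.9, -17.8, -7.5]
[7.4, -17.8, -7.0]
[7.8, -17.8, -6.5]
[8.2, -17.8, -6.0]
5 rows ang [0. 0. 0.]
[0.0, -0.0, 23.0]
[0.0, -0.0, 23.0]
[0.0, -0.0, 23.0]
[0.0, -0.0, 23.0]
[0.0, -0.0, 23.0]
[-9.99999909e-01  4.27704539e-04  5.23786995e-20]
```

```bash
python3 -m crank '[{"translation":[5.8,-17.8,-8.4],"angular":[0.01,0.63,0],"hand":1},{"translation":[6.4,-17.8,-8],"angular":[0.01,0.63,0],"hand":1},{"translation":[6.9,-17.8,-7.5],"angular":[0.01,0.63,0],"hand":1},{"translation":[7.4,-17.8,-7],"angular":[0.01,0.64,0],"hand":1},{"translation":[7.8,-17.8,-6.5],"angular":[0.01,0.64,0],"hand":1},{"translation":[8.2,-17.8,-6],"angular":[0.01,0.64,0],"hand":1},{"translation":[0,0,0],"angular":[0,0,0],"hand":1}]';python3 chk.py 12
python3 - <<'E'
from plan import *
p,Rr,o=cur();print(p,o["eef_rot"],o["qpos"].round(0))
E
```

```text
time_s: 10.35
position: [0.5008, 0.2118, 0.2978]
eef_rot: [-179.9, 0.1, 98.8]
wrist_force: [-0.2, -0.6, 0.6]
gripper_width: 0.0001
block [ 0.46747389 -0.34392914  0.034     ] [0.05050965 0.06437868 0.05046269 0.06426466]
len dir deg 5.418673791303866
block in track mm [-151.5 -105.7  115.3] rot err [ -0.23 -22.76  -0.24] F [ 0.6 -0.4 -0.4] 10.45 -7.336787449413966e-05
block [ 0.46747389 -0.34392914  0.034     ] [0.05050965 0.06437868 0.05046269 0.06426466]
len dir deg 5.418673791303866
[0.50227747 0.21181964 0.29679317] [-179.82388481    0.24510725   98.82532853] [ -6.  18. -30.  94.   9.  71. -29.]
```

View pics/w12.png

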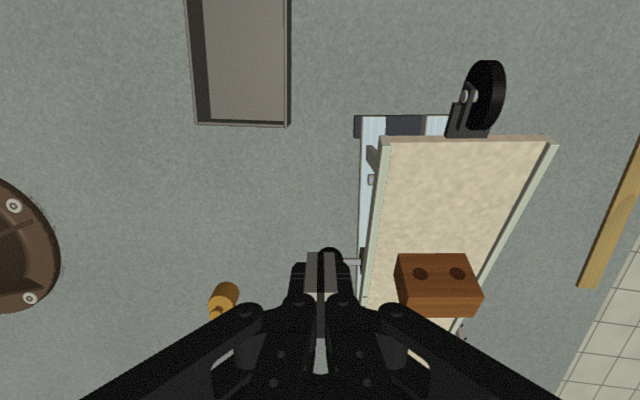

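View pics/s12.png

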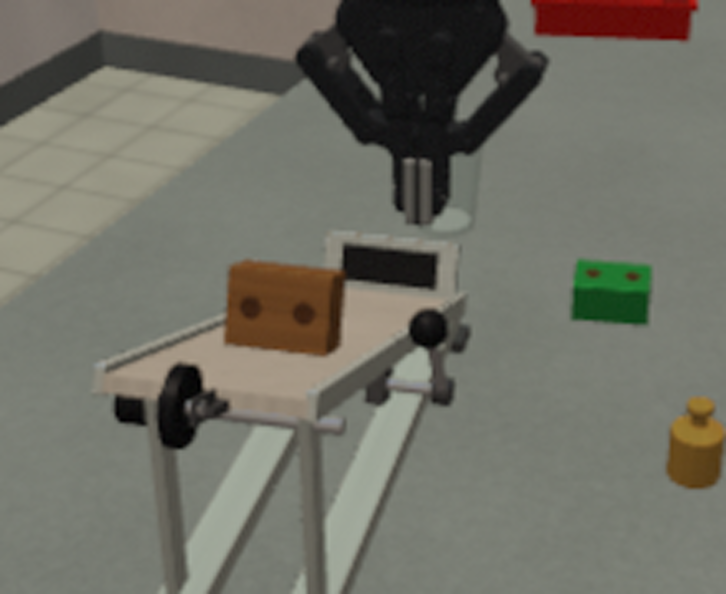

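```bash
python3 -m crank '[{"translation":[0,0,20],"angular":[0,0,0],"hand":1},{"translation":[0,0,20],"angular":[0,0,0],"hand":1},{"translation":[0,0,20],"angular":[0,0,0],"hand":1},{"translation":[0,0,20],"angular":[0,0,0],"hand":1},{"translation":[0,0,20],"angular":[0,0,0],"hand":1},{"translation":[0,0,11],"angular":[0,0,0],"hand":1},{"translation":[0,0,0],"angular":[0,0,0],"hand":1}]';python3 chk.py 13
```

```text
time_s: 11.15
position: [0.5009, 0.212, 0.1837]
eef_rot: [-179.6, 0.2, 98.9]
wrist_force: [0.1, -0.5, 0.5]
gripper_width: 0.0003
block [ 0.46747389 -0.34392914  0.034     ] [0.05050965 0.06437868 0.05046269 0.06426466]
len dir deg 5.418673791303866
block in track mm [-110.7 -106.    12.1] rot err [ -0.27 -22.84  -0.14] F [-0.4  0.4 -0.1] 11.25 -0.0001597284168124121
```

View pics/w13.png

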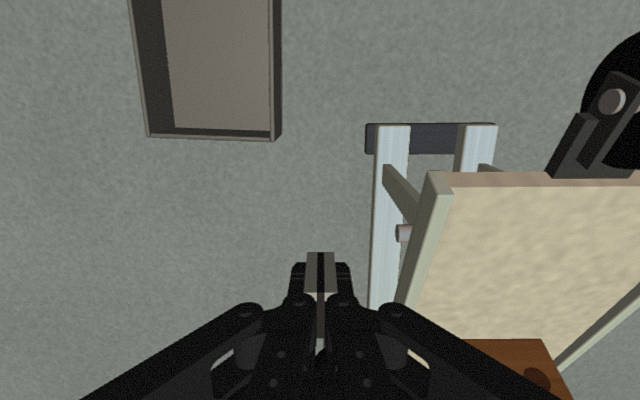

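View pics/s13.png

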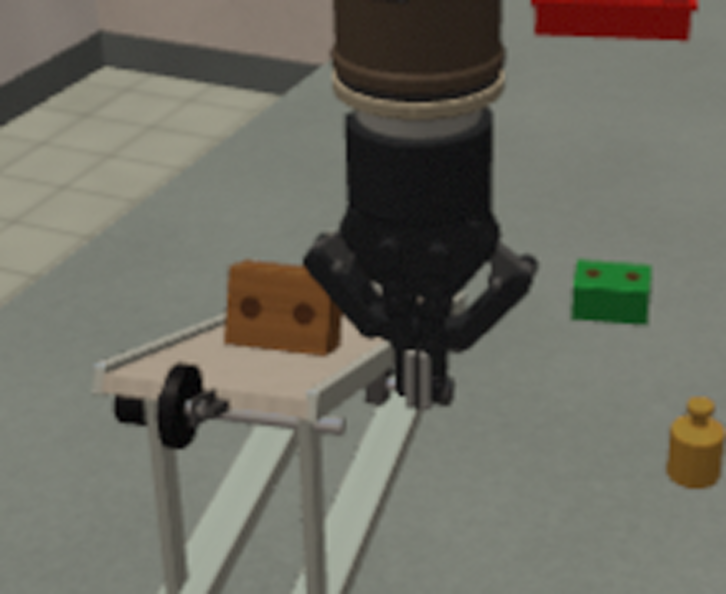

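```bash
python3 -m crank '[{"translation":[-12,0,0],"angular":[0,0,0],"hand":1},{"translation":[-10,0,0],"angular":[0,0,0],"hand":1},{"translation":[-6,0,0],"angular":[0,0,0],"hand":1},{"translation":[-6,0,0],"angular":[0,0,0],"hand":1},{"translation":[-8,0,0],"angular":[0,0,0],"hand":1},{"translation":[-8,0,0],"angular":[0,0,0],"hand":1}]';python3 chk.py 14
```

```text
time_s: 11.85
position: [0.5093, 0.1621, 0.1857]
eef_rot: [-179.8, 0.2, 98.9]
wrist_force: [-0.5, -0.2, -0.0]
gripper_width: 0.0001
block [ 0.46747389 -0.34392914  0.034     ] [0.05050965 0.06437868 0.05046269 0.06426466]
len dir deg 5.418673791303866
block in track mm [ -62.2 -106.7   31.4] rot err [ -0.32 -22.79  -0.28] F [-1.2 -0.4  0.1] 11.95 0.0001520456161782658
```

View pics/s14.png

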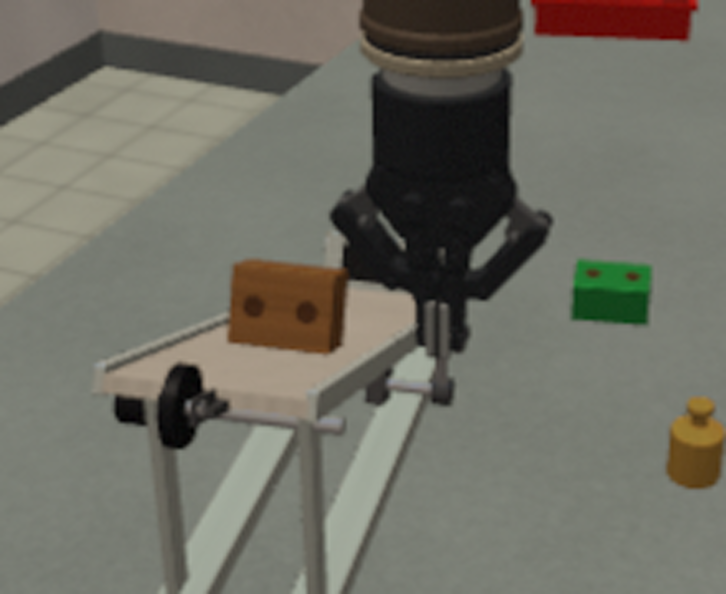

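```bash
python3 -m crank '[{"translation":[-10,0,0],"angular":[0,0,0],"hand":1},{"translation":[-12,0,0],"angular":[0,0,0],"hand":1},{"translation":[-12,0,0],"angular":[0,0,0],"hand":1},{"translation":[-10,0,0],"angular":[0,0,0],"hand":1},{"translation":[0,0,0],"angular":[0,0,0],"hand":1}]';python3 chk.py 15
```

```text
time_s: 12.45
position: [0.5163, 0.1169, 0.1856]
eef_rot: [-179.7, 0.2, 98.7]
wrist_force: [0.3, -0.5, -0.2]
gripper_width: 0.0002
block [ 0.46747389 -0.34392914  0.034     ] [0.05050965 0.06437868 0.05046269 0.06426466]
len dir deg 5.418673791303866
block in track mm [ -23.  -106.9   47.5] rot err [ -0.28 -22.86  -0.22] F [-0.   0.4  0. ] 12.55 0.000264744643651989
```

View pics/s15.png

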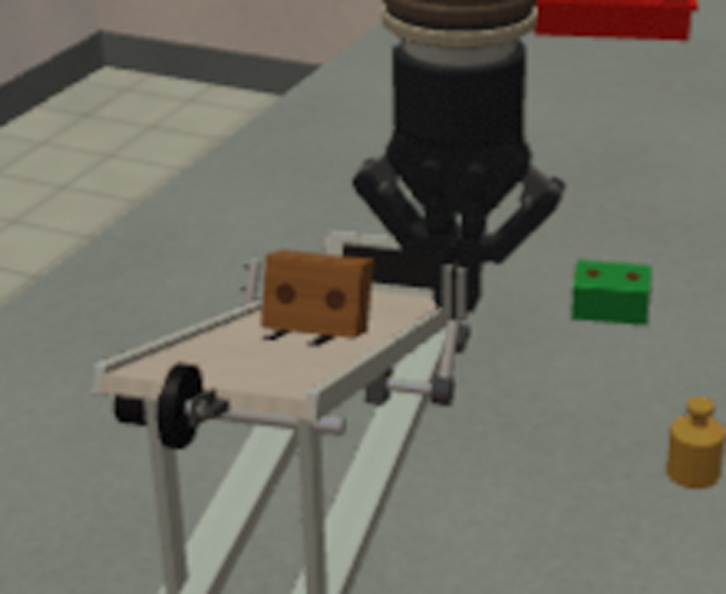

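The block is sliding and the lever has gone over ahead of the fingers. I'll hold briefly, then raise clear.

```bash
python3 -m crank '[{"translation":[0,0,0],"angular":[0,0,0],"hand":1},{"translation":[0,0,0],"angular":[0,0,0],"hand":1},{"translation":[0,0,0],"angular":[0,0,0],"hand":1},{"translation":[0,0,0],"angular":[0,0,0],"hand":1},{"translation":[0,0,0],"angular":[0,0,0],"hand":1},{"translation":[0,0,0],"angular":[0,0,0],"hand":1}]';python3 chk.py 16; python3 -m crank '[{"translation":[3,0,-20],"angular":[0,0,0],"hand":1},{"translation":[0,0,-25],"angular":[0,0,0],"hand":1},{"translation":[0,0,-25],"angular":[0,0,0],"hand":1},{"translation":[0,0,-25],"angular":[0,0,0],"hand":1},{"translation":[0,-25,-25],"angular":[0,0,0],"hand":1},{"translation":[0,-25,-10],"angular":[0,0,0],"hand":1},{"translation":[0,-25,0],"angular":[0,0,0],"hand":1},{"translation":[0,0,0],"angular":[0,0,0],"hand":1}]'
python3 chk.py 17
python3 - <<'E'
from h import *
t=snapshot("top")[:,:,::-1];cv2.imwrite("pics/t17.png",t)
E
```

```text
time_s: 13.15
position: [0.5159, 0.1194, 0.1857]
eef_rot: [-179.8, 0.2, 98.9]
wrist_force: [-0.7, -0.3, -0.1]
gripper_width: -0.0
block [ 0.46747389 -0.34392914  0.034     ] [0.05050965 0.06437868 0.05046269 0.06426466]
len dir deg 5.418673791303866
block in track mm [ -23.2 -106.9   47.4] rot err [ -0.27 -22.85  -0.17] F [-0.2 -0.2  0.4] 13.25 -3.0106646415669282e-05
time_s: 14.05
position: [0.4396, 0.111, 0.3167]
eef_rot: [-179.8, 0.2, 98.9]
wrist_force: [1.0, -0.9, 0.2]
gripper_width: -0.0
block [ 0.46747389 -0.34392914  0.034     ] [0.05050965 0.06437868 0.05046269 0.06426466]
len dir deg 5.418673791303866
block in track mm [ -75.3 -181.3  167.2] rot err [ -0.22 -22.82  -0.2 ] F [ 0.6 -0.   0.3] 14.15 2.781188426281078e-05
```

View pics/s16.png

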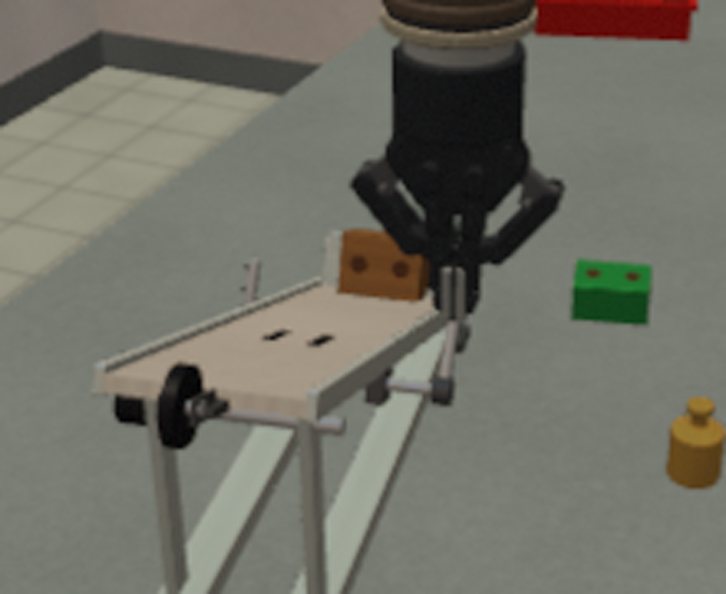

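View pics/s17.png

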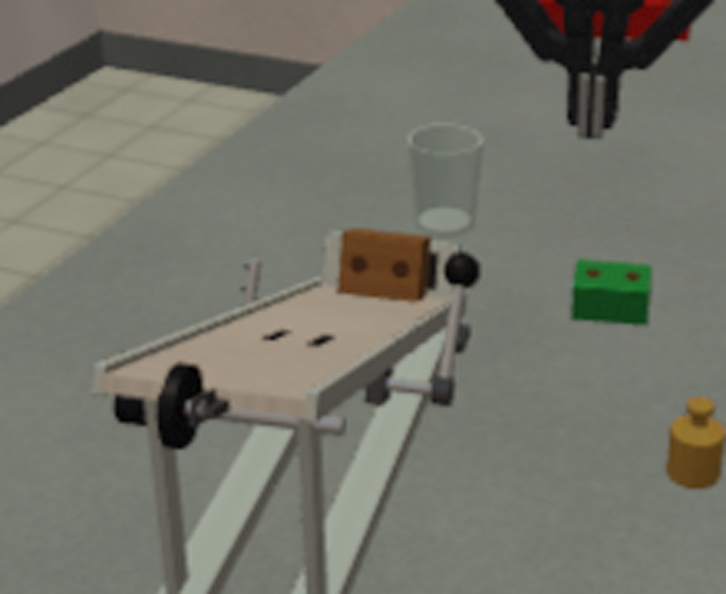

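View pics/t17.png

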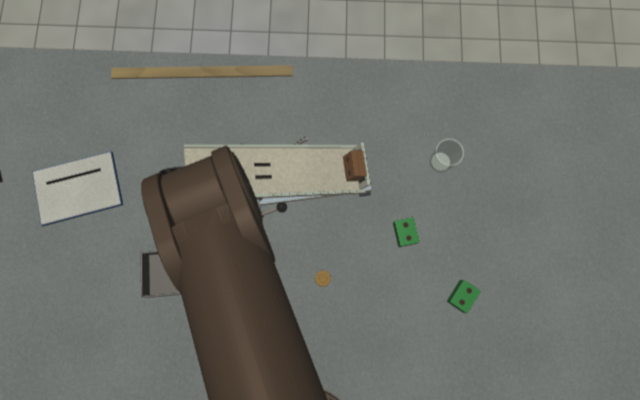

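Run:
```python
from fit import *
A=tw(0,-100,-20);d=np.array([R[0,0],R[1,0],0]);d/=np.linalg.norm(d)
for g in(.9,1.1,1.3):
    t=g-np.pi/6;k=A+.08*(np.sin(t)*d+np.cos(t)*np.array([0,0,1]))
    print(g,proj("top",k).round(1),((proj("side",k)-[180,120])*3.3).round(0))
for z in(25,50):print(proj("top",tw(243,0,z)),(proj("side",tw(243,0,z))-[180,120])*3.3)
```

```text
block [ 0.46747389 -0.34392914  0.034     ] [0.05050965 0.06437868 0.05046269 0.06426466]
len dir deg 5.418673791303866
0.9 [267.8 208. ] [454. 265.]
1.1 [274.7 207.8] [459. 265.]
1.3 [280.7 207.9] [463. 270.]
[353.66145314 166.84150202] [386.36543533 263.97271592]
[358.29094128 163.80600154] [388.93343002 232.97636688]
```

The knob is at top (281,207) and side (462,270), matching the fit for gate = 1.3. The block matches its predicted place at the stop, so I'm handing in.

Run:
```python
from rig import *
print(hand_in())
```

```text
the job is handed in; nothing more can be done
None
```

The job is done and handed in at about 14.2 s. The block slid down on its own and stands on its narrow face, square against the end stop.

- **Placing:** I gripped the brown block by its ends with the tool tilted. I turned it about its length and set it on its long narrow face against the gate pegs. After I let go it stayed put and upright.
- **Gate:** I pushed the lever past plumb with the shut fingers and it fell the rest of the way. In both fixed views the knob matches the fully open position (1.3 rad).
- **Last pictures:** The block is within a few pixels of its expected place at the stop. The arm is raised and touching nothing.
- **Forces and bystanders:** The largest wrist force I read was about 10 N, while setting the block down. The weight and beaker look unmoved. The arm hid part of the bin in the last top view, but nothing went near it.
- **Disagreement:** As the block touched down, my estimate of its height above the track was about 2 mm too high, so I went by the contact force there.

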